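# Switch off the lane drive, lift out the gate bar and feed the carton through

## Robot

A 6-joint arm with a two-finger parallel gripper is mounted at the origin on the work surface. World frame = base frame: x ahead of the robot, y to its left, z up, the work surface at z = 0. Lengths are in m, angles in rad, forces in N, time in s.
With the tool pointing down it reaches from about 0.375 to 0.9 m from the base axis. Payload 3.1 kg.
Tool frame: the origin (TCP) lies midway between the tips of the shut fingers; the grasp point (between the pads) lies 19 mm behind it; x points along the fingers, z is the direction in which the jaws open and shut, and the axes are right-handed (so a half turn about x gives the same grasp; the last joint's range is limited). The gripper opens to 85 mm and grips with 20 to 120 N. Pads are 22 mm wide; open, the fingers measure 114 mm over their backs; the gripper's body (76 mm by 85 mm) begins 54 mm behind the grasp point. The pads swing forward as they close: fully open they stand 13 mm farther back than shut.
Start: joints at [0.944, 0.527, 1.433, -0, 1.181, -0.178], TCP at [0.271, 0.563, 0.231] pointing down, gripper open.
Joint ranges: [-3.08, 3.08], [-0.75, 2.2], [0.22, 2.44], [-1.43, 4.57], [0, 2.65], [-2.85, 2.85]. Speed limits (rad/s): [2.79, 2.79, 3.14, 3.14, 3.14, 3.14].

## Interface

Orientations are given as a unit quaternion [x, y, z, w].
In Python, from station import status, snapshot, camera_params, ticket gives the robot as it stands.
- The arm moves only by the tool arm_command, never from a script. Its argument "series" is a list that holds one entry, the list of rows, each a list of 4 numbers: the shift along the tool's x, y, z in mm, then the turn about the tool's x in rad. A call has 1 to 10 rows; each row shifts and turns the commanded pose from where the row before left it, along the tool's axes as they then stand; what a row does not reach is not made up. A row lasts 1/10 s, in which the tool goes at most 50 mm and 8.59 degrees, less where a joint would pass 70% of its speed; a pose out of reach is approached as far as the arm can. A call is refused whole if a number of a shift passes 50 or a number of a turn 0.15, either way. A call with a gripper value outside its range is refused whole. "jaw" is the opening in per cent of the stroke, from 0 (shut) to 100 (fully open), set as the call begins (left out, the last holds). The fingers move at their own pace and stop on an object; "force" is the grip in N (left out, the last holds). Time passes only in rows, so rows that do not move let the fingers close. It gives the time, the measured TCP pose, the force and the opening at its end, in the units of the state.
- status.sense(): the state, without advancing time (a new reading comes with each control period).
- snapshot(name): name is "scene" or "top" or "wrist"; returns the picture (420x560x3 uint8, red, green, blue); there is no depth.
- camera_params(name): a dict with "fovy" (degrees; the focal length in pixels is half the picture's height over the tangent of half this angle, whatever the lens; pixels are square), "cx", "cy" (the principal point, pixels), "extrinsics" (4x4, takes a point from camera to world coordinates); the wrist camera has in their place "mount" (4x4, takes a point from camera to tool coordinates, whose origin is the TCP and whose axes are the tool frame's). Camera axes: x right, y down, z forward; pixel columns grow to the right and rows downward; lengths in m; the calibration is good to about 2 mm. A picture is of the moment at which its call begins: read the wrist's pose just before it. camera_params takes no time and is no camera call.
- ticket.sign_off(): hands the job in, once; it reports no verdict.
The state is a dict: "t": time; "q": joint angles; "qd": joint speeds; "tau": joint torques, N m; "tcp_pos": TCP position; "tool_rot": TCP orientation; "force": force on the tool from outside, world axes, zero at the start; "ft_torque": the same for the moment, N m; "finger_gap": opening from 0.0 (shut) to 1.0 (fully open).
Only numpy, scipy, OpenCV 4.12 (cv2) and the standard library are available. Lean on these libraries where they do the work, as an engineer would, in place of code of your own. Each camera call takes 0.05 s, during which the arm holds its last target. There are 200 camera calls.

## Task

Let the waiting carton through the gate of the roller lane: first flip the lane's toggle switch over from the green side to the red side, then lift the yellow gate bar up out of its two brackets, and, keeping it level all the time, park it in the two rests of the green cradle. Then move the carton along the lane until it stands up against the red end stop, and only then flip the switch back to green. Leave the tape roll, hand scanner and spare carton where they are.

Things in the scene. Friction and masses are not known exactly. Their poses are not given: they have to be found in the camera images.
- lane: Fixed roller lane, 440 long (its y), 84 wide (its x); origin at the centre of its underside on the table. Flat, fairly smooth bed 64 wide, top at z=30; blue rails outside it rise to z=42. The gate is at y=0. The carton waits on the -y side of it and must go to the +y end. The -y end is open.
- lane_gate (a point): Centre of the gate: lane x=0, y=0, z=68, where the bar's centre rests. Outside each rail stands a steel U bracket (plates 6 thick at lane x=-47 and +47, 40 wide along y): slot 24 wide along y, slot floor at z=60, open top at z=92.
- lane_stop (a point): Middle of the inner face of the red end stop, at lane y=+200, z=55: a plate across the lane, its top at z=80. When the carton touches it, the carton's centre is at lane y=+160.
- bar_center (a point): Centre of the loose yellow gate bar: 16 x 16 square, 140 long along its x, black end plates 28 x 28 x 6 (inner faces 62 from the centre), about 0.15 kg. It starts across the lane in both U brackets, its x along the lane's x, centre at lane z=68, and is clear of them when its centre is above z=100. Grip it at its centre across its 16 mm width; there is space around it.
- carton_center (a point): Centre (half-way up) of the closed cardboard carton with pale tape, 56 wide (its x, across the lane) x 80 long (its y) x 65 high, about 0.25 kg, standing on the lane bed on the -y side of the gate, its y along the lane's y, 4 mm play to each rail.
- cradle: Fixed green parking cradle for the bar: base 150 x 70 x 8; origin at the centre of its underside on the table. Two open-topped U rests (plates 6 thick at x=-47 and x=+47, 50 wide along y), slot 34 wide along y, slot floor at z=50, top at z=80. The parked bar lies along the cradle's x, either way round, centre at z=58, its end plates outside the rests (12 mm play each way along x).
- switch_box: Fixed grey switch box 80 (x) x 110 (y) x 60 high; origin at the centre of its underside on the table. Its toggle bat stands up from the middle of the top and swings along the box's y: green field on the top at the -y end (lane runs), red field at the +y end (lane stopped).
- drive_switch (a joint): Angle of the toggle bat from upright, rad: -0.45 leaning fully to the green (-y) end, +0.45 fully to the red (+y) end. Its pivot is on the box top (box x=0, y=0, z=60). It is sprung over centre: pushed past 0 it snaps to the other side by itself and stays; about 2 N at the tip moves it.
- bat_tip (a point): Centre of the top end of the toggle bat, 48 from the pivot along the bat. Bat: steel stem 10 thick with a black cap 14 thick over its upper 16 mm; its z runs along the bat.
- tape_center (a point): Centre of the brown tape roll, a bystander: ring 90 across, 48 high, lying flat on the table.
- scanner_center (a point): Black and orange hand scanner lying on the table, a bystander, about 125 x 62 x 30 high; the point is in the middle of its black handle, the orange head 55 towards its x.
- spare_center (a point): Centre of the flat spare carton, a bystander, 70 (x) x 110 (y) x 45 high, on the table.
There are look-alikes about, which are no part of the job. There is more than one size of the switch_box; the job needs the largest.

How it is judged:
On the way, in this order (a step that is already met when the one before it is completed fails the run):
1. the switch is flipped over to red (value of joint drive_switch above 0.3 rad), for 0.2 s.
2. the bar is lifted level, clear above both brackets, with the switch on red (z of bar_center in the frame of lane above 0.103 m and value of joint drive_switch above 0.3 rad and angle between bar_center's own x axis and vertical between 1.27 and 1.87 rad), for 0.1 s.
3. the bar lies released in both rests of the cradle, with the switch on red (x of bar_center in the frame of cradle between -0.02 and 0.02 m and y of bar_center in the frame of cradle between -0.014 and 0.014 m and z of bar_center in the frame of cradle between 0.05 and 0.066 m and angle between the x axis of bar_center and the x axis of cradle, either way round below 0.25 rad and angle between bar_center's own x axis and vertical between 1.27 and 1.87 rad and value of joint drive_switch above 0.3 rad and contact force between bar and the fingers below 0.05 N), for 0.2 s.
4. the carton stands on the lane against the end stop, with the switch still on red (y of carton_center in the frame of lane between 0.148 and 0.168 m and x of carton_center in the frame of lane between -0.012 and 0.012 m and z of carton_center in the frame of lane between 0.056 and 0.069 m and angle between carton_center's own z axis and vertical below 0.12 rad and value of joint drive_switch above 0.3 rad), for 0.2 s.
5. the switch is flipped back to green (value of joint drive_switch below -0.3 rad), for 0.2 s.
At the end, for the whole second after the job is handed in: The switch is fully over on green (below -0.3 rad); the bar lies level in both cradle rests (centre within 20 mm along and 14 mm across, 50 to 66 mm above the table, aligned within 0.25 rad); the carton stands upright on the lane within 12 mm of the end stop; bar and carton are at rest (value of joint drive_switch below -0.3 rad and x of bar_center in the frame of cradle between -0.02 and 0.02 m and y of bar_center in the frame of cradle between -0.014 and 0.014 m and z of bar_center in the frame of cradle between 0.05 and 0.066 m and angle between the x axis of bar_center and the x axis of cradle, either way round below 0.25 rad and angle between bar_center's own x axis and vertical between 1.27 and 1.87 rad and y of carton_center in the frame of lane between 0.148 and 0.168 m and x of carton_center in the frame of lane between -0.012 and 0.012 m and z of carton_center in the frame of lane between 0.056 and 0.069 m and angle between carton_center's own z axis and vertical below 0.12 rad and linear speed of each of bar, carton below 0.02 m/s); the robot touches nothing.
It fails at once if the bar is tipped more than 0.3 rad from level (not (angle between bar_center's own x axis and vertical between 1.27 and 1.87 rad)).
It fails at once if the carton is tipped over (more than 0.4 rad) (angle between carton_center's own z axis and vertical above 0.4 rad).
It fails at once if the tape roll is moved more than 30 mm (distance of tape_center from where it was at the start of the episode above 0.03 m).
It fails at once if the hand scanner is moved more than 30 mm (distance of scanner_center from where it was at the start of the episode above 0.03 m).
It fails at once if the spare carton is moved more than 30 mm (distance of spare_center from where it was at the start of the episode above 0.03 m).
It also fails if it takes over 72 s, if anything falls off the work surface, if the arm or the gripper's body presses on something with over 40 N, if the wrist force passes 120 N, or if a joint passes its speed limit or range.

## Working session

There is one attempt and no reset: what is moved stays moved. The work goes in short steps, Python scripts to look and compute and a tool call to move; the robot and the scene stay as the last step left them, time stands still between calls to the robot, and variables do not carry over. Pictures are saved under pics/ and viewed, about 8 in all and at most 12, crops included, and the job is handed in when it is done.

Besides the shell and the picture viewer there is one more tool, called after "Emit:" as a command line: name --argument value ..., lists and objects as JSON in quotes. arm_command: Moves the arm, as the interface text tells. Its arguments: {"type":"object","properties":{"series":{"type":"array"},"jaw":{"type":"number"},"force":{"type":"number"}},"required":["series"]}

```bash
mkdir -p pics; ls; python3 - <<'E'
from station import status, snapshot, camera_params
import cv2
for n in ("scene","top"):
    cv2.imwrite(f"pics/{n}0.png",snapshot(n)[:,:,::-1]); print(n,camera_params(n))
print(camera_params("wrist")); print(status.sense())
E
```

```text
pics
scene {'fovy': 47.72290429705291, 'cx': 283.125271434433, 'cy': 206.14834277139246, 'extrinsics': array([[ 7.31168434e-01,  4.82923231e-01, -4.81848394e-01,
         1.21710005e+00],
       [ 6.82196087e-01, -5.16445131e-01,  5.17583738e-01,
        -6.63681978e-01],
       [ 1.10495452e-03, -7.07155980e-01, -7.07056716e-01,
         9.70849439e-01],
       [ 0.00000000e+00,  0.00000000e+00,  0.00000000e+00,
         1.00000000e+00]])}
top {'fovy': 47.45207133798744, 'cx': 287.19179774283924, 'cy': 207.7501015350771, 'extrinsics': array([[ 0.00423059, -0.99658608,  0.08245171,  0.50375707],
       [-0.99986662, -0.00291497,  0.01607014, -0.03268444],
       [-0.01577493, -0.0825087 , -0.99646549,  1.2364671 ],
       [ 0.        ,  0.        ,  0.        ,  1.        ]])}
{'fovy': 61.09987722149066, 'cx': 279.9441028887883, 'cy': 206.8222066829403, 'mount': array([[ 4.79896884e-04, -2.94311714e-01,  9.55709362e-01,
        -1.43558842e-01],
       [ 1.10185808e-03, -9.55708736e-01, -2.94312075e-01,
         7.51917224e-02],
       [ 9.99999278e-01,  1.19429553e-03, -1.34351903e-04,
        -4.98334722e-04],
       [ 0.00000000e+00,  0.00000000e+00,  0.00000000e+00,
         1.00000000e+00]])}
{'t': 0.1, 'q': array([ 9.43502623e-01,  5.28394129e-01,  1.43381376e+00,  9.30373630e-06,
        1.18142856e+00, -1.78496080e-01]), 'qd': array([-0.00029424, -0.0025418 , -0.00325541,  0.00026039,  0.00123738,
        0.00057935]), 'tau': array([-1.84324203e-04, -4.43307459e+01, -1.78584999e+01, -2.56080730e-04,
        3.86080108e-03, -3.00629814e-06]), 'tcp_pos': array([0.27074416, 0.56256729, 0.23040604]), 'tool_rot': array([-0.37646951,  0.59939603,  0.37593575,  0.59805302]), 'force': array([ 0.02086479,  0.51584737, -0.5916598 ]), 'ft_torque': array([-0.01032867,  0.00693609, -0.00062366]), 'finger_gap': 0.998318856647141}
```

View pics/top0.png

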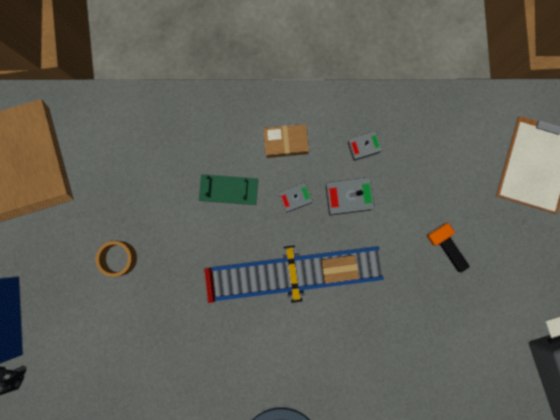

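View pics/scene0.png

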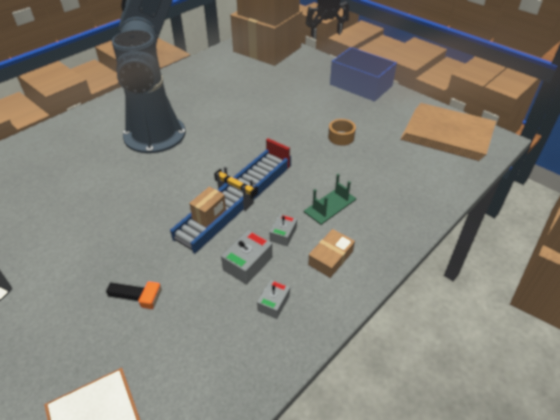

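Top view: the lane runs from (210,285) at its red stop to (380,263), with the bar at (293,275) and the carton at (340,268). The large switch box is at (350,196), its green side on the right. The cradle is at (229,190). The two small boxes are decoys.

```bash
cat > h.py <<'E'
import numpy as np, cv2
from scipy.spatial.transform import Rotation as R
from station import status, snapshot, camera_params
def cam(n):
    p=camera_params(n); f=210/np.tan(np.radians(p["fovy"])/2)
    if n=="wrist":
        s=status.sense(); T=np.eye(4); T[:3,:3]=R.from_quat(s["tool_rot"]).as_matrix(); T[:3,3]=s["tcp_pos"]; E=T@p["mount"]
    else: E=p["extrinsics"]
    return f,p["cx"],p["cy"],E
def cast(c,uv,z):
    f,cx,cy,E=c; d=E[:3,:3]@np.array([(uv[0]-cx)/f,(uv[1]-cy)/f,1]); o=E[:3,3]; return o+d*(z-o[2])/d[2]
def proj(c,P):
    f,cx,cy,E=c; q=np.linalg.inv(E)@np.r_[P,1]; return np.array([cx+f*q[0]/q[2],cy+f*q[1]/q[2]])
def blobs(img,lo,hi,amin=15,box=None):
    m=cv2.inRange(cv2.cvtColor(img,cv2.COLOR_RGB2HSV),np.array(lo),np.array(hi))
    if box: 
        k=np.zeros_like(m); x0,y0,x1,y1=box; k[y0:y1,x0:x1]=1; m=m*k
    return [c for c in cv2.findContours(m,cv2.RETR_EXTERNAL,cv2.CHAIN_APPROX_NONE)[0] if cv2.contourArea(c)>=amin]
def cen(c):
    m=cv2.moments(c); return np.array([m["m10"]/m["m00"],m["m01"]/m["m00"]])
def rect(c,cm,z):
    "minAreaRect of contour cast on plane z: centre, size, long-axis yaw"
    P=np.array([cast(cm,p[0],z)[:2] for p in c],np.float32)*1000; r=cv2.minAreaRect(P)
    b=cv2.boxPoints(r); e=[b[1]-b[0],b[2]-b[1]]; l=max(e,key=np.linalg.norm)
    return np.round(r[0],1),np.round(r[1],1),round(float(np.degrees(np.arctan2(l[1],l[0])))%180,1)
E
python3 - <<'E'
from h import *
c=cam("top"); im=snapshot("top")
for nm,lo,hi,z,box in [("blue",(105,120,50),(125,255,255),.042,(195,235,395,310)),
 ("yellow",(20,140,120),(32,255,255),.076,(270,230,320,310)),
 ("green",(60,80,30),(85,255,255),.008,(190,165,265,215)),
 ("boxgreen",(45,100,60),(85,255,255),.06,(320,170,385,220)),
 ("red",(0,150,80),(5,255,255),.06,(320,170,385,220)),
 ("stop",(0,150,80),(5,255,255),.08,(195,255,225,310)),
 ("carton",(8,60,90),(22,200,255),.095,(315,245,370,295)),
 ("boxgrey",(0,0,95),(179,60,255),.06,(320,170,385,220)),
 ("table",(0,0,20),(179,60,90),.0,(320,170,385,220))]:
    for b in blobs(im,lo,hi,15,box): print(nm,cv2.contourArea(b),cen(b).round(1),rect(b,c,z))
print(im[196,[322,326,330,340,345,350,355,360,365,372,376]].tolist()); 
E
```

```text
blue 209.0 [252.8 293.7] (array([388.7,  70.2]), array([ 11., 190.]), 96.7)
blue 210.5 [340.1 282.8] (array([ 417.6, -146.2]), array([ 11.1, 207.3]), 97.9)
blue 200.5 [249.2 264. ] (array([461.6,  80. ]), array([  9.8, 188.3]), 97.5)
blue 219.5 [336.3 253.1] (array([ 489.7, -135.2]), array([  9.7, 210.8]), 97.2)
yellow 53.0 [295.6 293.9] (array([392.9, -34.6]), array([24.2, 16.3]), 14.2)
yellow 96.5 [292.6 273.1] (array([441.4, -27.7]), array([45.6, 15. ]), 8.4)
yellow 52.0 [289.7 252.9] (array([490.3, -20.6]), array([24.5, 15.5]), 9.8)
green 1412.0 [228.  189.2] (array([653.3, 140.7]), array([148.5,  68.4]), 85.9)
boxgreen 139.0 [366.5 193.1] (array([ 637.8, -209. ]), array([49.4, 21.5]), 8.8)
red 114.0 [333.5 197. ] (array([ 628.1, -128.1]), array([46.4, 17.8]), 6.9)
stop 122.5 [208.4 284.9] (array([412.5, 174.7]), array([81.6, 11.2]), 7.4)
carton 761.5 [339.7 268.7] (array([ 454., -139.]), array([55.6, 83.4]), 98.0)
boxgrey 3135.0 [352.  194.5] (array([ 634.6, -174. ]), array([121.9, 158.9]), 90.1)
table 21.5 [356.3 193. ] (array([ 645.4, -190.8]), array([15.9, 25.5]), 100.8)
table 108.0 [337.9 205.8] (array([ 607.3, -154.4]), array([135.4,  66.9]), 60.8)
[[98, 100, 96], [74, 78, 75], [146, 51, 48], [104, 111, 110], [110, 118, 119], [95, 100, 101], [92, 98, 98], [89, 96, 95], [25, 123, 55], [84, 99, 88], [97, 101, 96]]
```

```bash
python3 - <<'E'
import cv2
a=cv2.imread("pics/top0.png")[165:310,190:390]
cv2.imwrite("pics/crop.png",cv2.resize(a,None,fx=4,fy=4,interpolation=cv2.INTER_CUBIC))
E
```

```text
(no output)
```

View pics/crop.png

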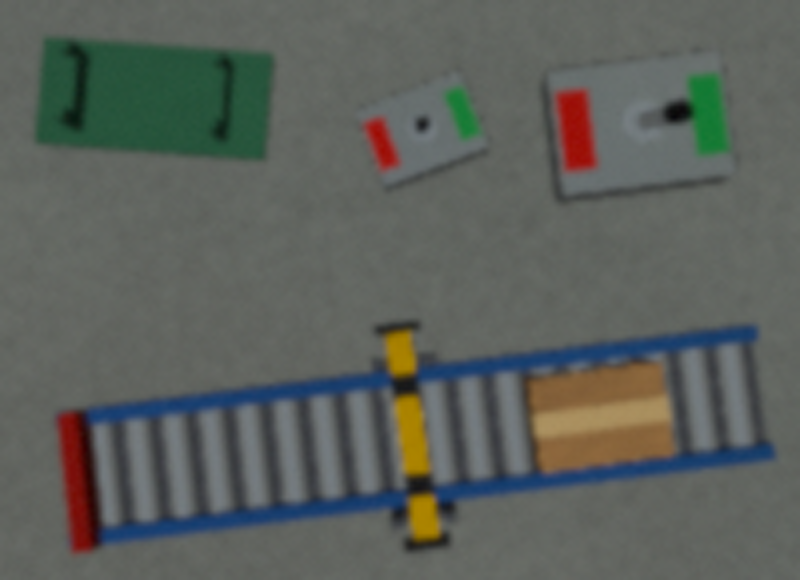

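Measured positions: gate (441,-28), lane yaw 7.5°, carton at lane y≈-112, box (633,-169) yaw 7°, cradle (653,141) with its long axis at 86°. These agree with the given sizes. Next I'll add a move planner.

```bash
cat >> h.py <<'E'
def axes():
    s=status.sense(); return s,R.from_quat(s["tool_rot"]).as_matrix()
def plan(P,yaw=None):
    "shift (tool axes, mm) to world P(m); yaw(deg)= wanted direction of tool z, mod 180"
    s,M=axes(); print("t",round(s["t"],2),"tcp",s["tcp_pos"].round(4),"gap",round(s["finger_gap"],3),"F",s["force"].round(1),"q",s["q"].round(2))
    print("shift",(M.T@(np.array(P)-s["tcp_pos"])*1000).round(1),"tilt",(M[:,0]).round(4))
    y=np.degrees(np.arctan2(M[1,2],M[0,2])); print("tool z yaw",round(y,1),"y yaw",round(np.degrees(np.arctan2(M[1,1],M[0,1])),1))
    if yaw is not None:
        d=-(yaw-y); d=(d+90)%180-90; print("turn rad (tool x down):",round(np.radians(d),3),"or",round(np.radians(d-np.sign(d)*180),3))
B=np.array([.633,-.1685,0]); by=np.radians(6.8)
def fr(o,yaw,x,y,z): return np.array([o[0]+x*np.cos(yaw)-y*np.sin(yaw),o[1]+x*np.sin(yaw)+y*np.cos(yaw),z])
E
python3 - <<'E'
from h import *
plan(fr(B,by,0,-.06,.2),6.8)
E
```

```text
t 0.15 tcp [0.2709 0.5627 0.2306] gap 1.001 F [-0.1 -0.3  0.8] q [ 0.94  0.53  1.43 -0.    1.18 -0.18]
shift [  31.3 -675.8 -552.2] tilt [-0.001  -0.0014 -1.    ]
tool z yaw 64.3 y yaw 154.3
turn rad (tool x down): 1.003 or -2.138
```

Emit:
arm_command --series '[[[2,-33,-27,0],[2,-33,-27,0],[2,-33,-27,0],[2,-33,-27,0],[2,-33,-27,0],[2,-33,-27,0],[2,-33,-27,0],[2,-33,-27,0],[2,-33,-27,0],[2,-33,-27,0]]]' --jaw 0

```text
t: 1.15
tcp_pos: [0.4517, 0.175, 0.2112]
tool_rot: [-0.376, 0.599, 0.376, 0.599]
force: [0.4, 0.4, -0.4]
finger_gap: 0.001
```

Emit:
arm_command --series '[[[2,-33,-27,0],[2,-33,-27,0],[2,-33,-27,0],[2,-33,-27,0],[2,-33,-27,0],[2,-33,-27,0],[2,-33,-27,0],[2,-33,-27,0],[2,-33,-27,0],[0,0,0,0]]]'

```text
t: 2.15
tcp_pos: [0.6159, -0.177, 0.1928]
tool_rot: [-0.376, 0.599, 0.373, 0.6]
force: [-0.2, 0.2, 0.1]
finger_gap: -0.003
```

Emit:
arm_command --series '[[[0,0,0,0.143],[0,0,0,0.143],[0,0,0,0.143],[0,0,0,0.143],[0,0,0,0.143],[0,0,0,0.143],[0,0,0,0.145],[0,0,0,0]]]'

```text
t: 2.95
tcp_pos: [0.6129, -0.1702, 0.193]
tool_rot: [-0.042, 0.706, 0.043, 0.705]
force: [0.2, 0.2, -0.1]
finger_gap: 0.001
```

```bash
python3 - <<'E'
from h import *
plan(fr(B,by,0,-.065,.085),6.8)
c=cam("wrist"); im=snapshot("wrist"); cv2.imwrite("pics/w1.png",im[:,:,::-1])
print("expected tip px",proj(c,fr(B,by,0,-.021,.103)),"green",proj(c,fr(B,by,0,-.04,.06)),"red",proj(c,fr(B,by,0,.04,.06)))
E
```

```text
t 2.95 tcp [ 0.6129 -0.1702  0.193 ] gap 0.001 F [ 0.2  0.2 -0.1] q [-0.45  0.59  1.44  0.    1.12 -0.57]
shift [107.9 -65.8  20.3] tilt [-1.2e-03  8.0e-04 -1.0e+00]
tool z yaw 6.9 y yaw 96.9
turn rad (tool x down): 0.001 or -3.141
expected tip px [309.00972014 240.00720434] green [304.50563436 241.39194024] red [306.83009529 145.34010377]
```

View pics/w1.png

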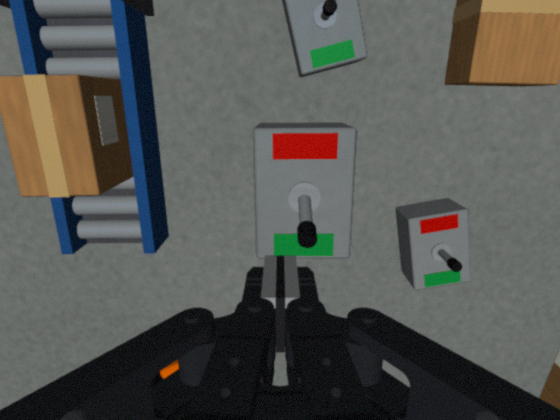

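The projections match: bat tip at (307,234), red field (305,146), green field (304,244). The push can go ahead.

Emit:
arm_command --series '[[[0,-33,10,0],[0,-33,10,0],[27,0,0,0],[27,0,0,0],[27,0,0,0],[27,0,0,0],[0,0,0,0],[0,12,0,0],[0,12,0,0],[0,10,0,0]]]'

```text
t: 4.0
tcp_pos: [0.6385, -0.2007, 0.0879]
tool_rot: [-0.044, 0.704, 0.041, 0.707]
force: [-1.0, -5.3, 3.9]
finger_gap: -0.003
```

Emit:
arm_command --series '[[[0,10,0,0],[0,10,0,0],[0,10,0,0],[0,0,0,0],[0,-15,0,0],[0,-15,0,0],[-30,0,0,0],[-40,0,0,0],[-40,0,0,0],[0,0,0,0]]]'

```text
t: 5.0
tcp_pos: [0.641, -0.2033, 0.202]
tool_rot: [-0.044, 0.702, 0.039, 0.71]
force: [0.3, 0.0, 0.9]
finger_gap: 0.001
```

```bash
cat >> h.py <<'E'
G=np.array([.4415,-.0277,0]); gy=np.radians(7.6)
C=np.array([.6533,.1407,0]); 
E
python3 - <<'E'
from h import *
plan(np.r_[G[:2],.2],97.6)
c=cam("wrist"); im=snapshot("wrist")
for nm,lo,hi in [("red",(0,150,80),(5,255,255)),("green",(45,120,60),(85,255,255))]:
    for b in blobs(im,lo,hi,150): print(nm,cen(b).round(0),cv2.contourArea(b))
cv2.imwrite("pics/w2.png",im[:,:,::-1])
E
```

```text
t 5.0 tcp [ 0.641  -0.2033  0.202 ] gap 0.001 F [0.3 0.  0.9] q [-0.47  0.62  1.34  0.    1.17 -0.59]
shift [  -1.4  197.9 -177.4] tilt [ 0.0119 -0.0055 -0.9999]
tool z yaw 6.8 y yaw 96.8
turn rad (tool x down): 1.556 or -1.585
red [410. 179.] 470.0
red [271.  95.] 1663.5
green [414. 235.] 405.0
green [272. 199.] 1283.0
green [295.   6.] 435.5
```

View pics/w2.png

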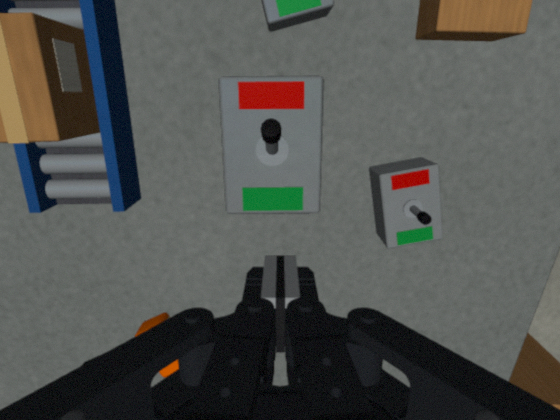

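The bat now appears to lean towards red, with its tip at (270,130) and its pivot at (272,150). I'll check that against the projection, then go to the gate.

```bash
python3 - <<'E'
from h import *
c=cam("wrist")
for a in (-.45,0,.45): print(a,proj(c,fr(B,by,0,.048*np.sin(a),.06+.048*np.cos(a))).round())
print(proj(c,fr(B,by,0,.04,.06)),axes()[1][:,0])
E
```

```text
-0.45 [276. 189.]
0 [276. 160.]
0.45 [276. 127.]
[276.39802022  96.7577615 ] [ 0.00690844 -0.00302236 -0.99997157]
```

Emit:
arm_command --series '[[[0,25,-22,0],[0,25,-22,0],[0,25,-22,0],[0,25,-22,0],[0,25,-22,0],[0,25,-22,0],[0,25,-22,0],[0,23,-23,0],[0,0,0,0]]]' --jaw 60

```text
t: 5.95
tcp_pos: [0.4319, -0.0221, 0.1937]
tool_rot: [-0.041, 0.709, 0.044, 0.703]
force: [0.1, 0.0, -0.5]
finger_gap: 0.604
```

Emit:
arm_command --series '[[[0,0,0,0.141],[0,0,0,0.141],[0,0,0,0.141],[0,0,0,0.141],[0,0,0,0.141],[0,0,0,0.141],[0,0,0,0.141],[0,0,0,0.141],[0,0,0,0.141],[0,0,0,0.141]]]'

```text
t: 6.95
tcp_pos: [0.4382, -0.0256, 0.1945]
tool_rot: [0.427, 0.564, -0.427, 0.563]
force: [-0.7, 0.4, -0.2]
finger_gap: 0.603
```

Emit:
arm_command --series '[[[0,0,0,0.145],[0,0,0,0]]]'

```text
t: 7.15
tcp_pos: [0.4382, -0.0256, 0.1946]
tool_rot: [0.465, 0.533, -0.466, 0.532]
force: [-0.3, 0.5, 0.0]
finger_gap: 0.601
```

```bash
python3 - <<'E'
from h import *
plan(np.r_[G[:2],.051],97.6)
c=cam("wrist"); im=snapshot("wrist"); cv2.imwrite("pics/w3.png",im[:,:,::-1])
for b in blobs(im,(20,140,100),(34,255,255),60): print("yellow",cen(b).round(0),cv2.contourArea(b),rect(b,c,.076))
print(proj(c,np.r_[G[:2],.076]),[proj(c,fr(G,gy,x,0,.076)).round() for x in (-.06,.06)])
E
```

```text
t 7.15 tcp [ 0.4382 -0.0256  0.1946] gap 0.601 F [-0.3  0.5  0. ] q [-0.31  0.34  1.92  0.    0.88  1.12]
shift [143.6   3.2   2.6] tilt [-1.1e-03  5.0e-04 -1.0e+00]
tool z yaw -82.3 y yaw 7.7
turn rad (tool x down): 0.001 or -3.14
yellow [284. 257.] 531.5 (array([390.4, -35.9]), array([24.9, 16. ]), 8.4)
yellow [284. 197.] 1109.5 (array([439.7, -28.8]), array([46.3, 15.7]), 8.5)
yellow [283. 131.] 737.0 (array([488.8, -21.4]), array([24.9, 16. ]), 7.7)
[282.65311187 195.30123253] [array([282., 266.]), array([283., 114.])]
```

View pics/w3.png

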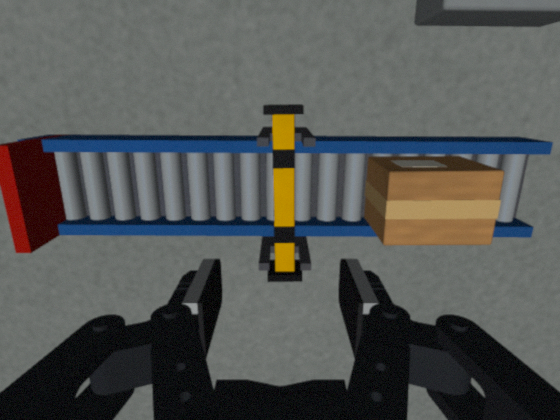

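The bar is aligned with the jaws, its centre measuring (440,-29) at pixel (284,197). The switch is confirmed on red, as the tip was expected at row 127. Next I descend and grip.

Emit:
arm_command --series '[[[30,2,3,0],[35,0,0,0],[35,0,0,0],[28,0,0,0],[15,0,0,0],[0,0,0,0],[0,0,0,0]]]'

```text
t: 7.9
tcp_pos: [0.4404, -0.0279, 0.0521]
tool_rot: [0.465, 0.533, -0.465, 0.533]
force: [0.2, -0.4, 0.1]
finger_gap: 0.6
```

Emit:
arm_command --series '[[[0,0,0,0],[0,0,0,0],[0,0,0,0],[0,0,0,0],[0,0,0,0],[0,0,0,0],[0,0,0,0],[0,0,0,0]]]' --jaw 0 --force 50

```text
t: 8.7
tcp_pos: [0.441, -0.0279, 0.0534]
tool_rot: [0.465, 0.532, -0.465, 0.534]
force: [-0.8, -0.4, 6.6]
finger_gap: 0.175
```

Emit:
arm_command --series '[[[-10,0,0,0],[-15,0,0,0],[-20,0,0,0],[-25,0,0,0],[-25,0,0,0],[-25,0,0,0],[-25,0,0,0],[0,0,0,0],[0,0,0,0]]]'

```text
t: 9.6
tcp_pos: [0.4399, -0.0275, 0.1977]
tool_rot: [0.465, 0.532, -0.465, 0.533]
force: [-0.9, 0.1, -1.0]
finger_gap: 0.173
```

```bash
python3 - <<'E'
from h import *
plan(np.r_[C[:2],.18],-4.1)
c=cam("wrist"); im=snapshot("wrist"); cv2.imwrite("pics/w4.png",im[:,:,::-1])
s,M=axes(); z=s["tcp_pos"][2]+.019+.008
for b in blobs(im,(20,140,100),(34,255,255),60): print("yellow",cen(b).round(0),cv2.contourArea(b),rect(b,c,z))
E
```

```text
t 9.6 tcp [ 0.4399 -0.0275  0.1977] gap 0.173 F [-0.9  0.1 -1. ] q [-0.32  0.34  1.92  0.    0.89  1.12]
shift [  17.9  234.  -138. ] tilt [ 9.e-04 -3.e-04 -1.e+00]
tool z yaw -82.3 y yaw 7.7
turn rad (tool x down): -1.364 or 1.777
yellow [280. 383.] 67.0 (array([403.6, -32.8]), array([ 1.5, 13.4]), 97.8)
yellow [280. 300.] 4091.5 (array([440.7, -27.9]), array([45.1, 15.6]), 8.0)
yellow [279. 177.] 3047.0 (array([488.5, -21.1]), array([23.7, 15.4]), 7.8)
```

View pics/w4.png

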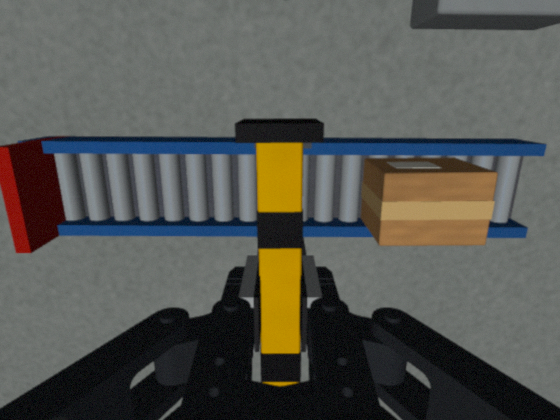

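The bar is held level at its centre (280,300). Moving to the cradle.

Emit:
arm_command --series '[[[0,15,-10,0],[0,26,-15,0],[0,26,-15,0],[0,26,-15,0],[0,26,-15,0],[0,26,-15,0],[0,26,-16,0],[0,26,-16,0],[0,26,-15,0],[0,11,-6,0]]]'

```text
t: 10.65
tcp_pos: [0.6544, 0.1422, 0.1945]
tool_rot: [0.464, 0.534, -0.465, 0.532]
force: [0.2, -0.7, -0.9]
finger_gap: 0.175
```

Emit:
arm_command --series '[[[0,0,0,-0.136],[0,0,0,-0.136],[0,0,0,-0.136],[0,0,0,-0.136],[0,0,0,-0.136],[0,0,0,-0.136],[0,0,0,-0.136],[0,0,0,-0.136],[0,0,0,-0.136],[0,0,0,-0.14]]]'

```text
t: 11.65
tcp_pos: [0.6521, 0.1404, 0.1943]
tool_rot: [0.023, 0.709, -0.024, 0.705]
force: [0.5, -0.2, -1.5]
finger_gap: 0.174
```

Emit:
arm_command --series '[[[0,0,0,0],[0,0,0,0]]]'

```text
t: 11.85
tcp_pos: [0.6526, 0.1405, 0.1954]
tool_rot: [0.026, 0.708, -0.027, 0.705]
force: [0.4, 0.1, -2.0]
finger_gap: 0.174
```

```bash
python3 - <<'E'
from h import *
plan(np.r_[C[:2],.052],-4.1)
c=cam("wrist"); im=snapshot("wrist"); cv2.imwrite("pics/w5.png",im[:,:,::-1])
t=C[0],C[1]; cy=np.radians(85.9)
print({(x,y):proj(c,fr(C,cy,x,y,.08)).round() for x in (-.047,.047) for y in (-.021,.021)})
print({(x,y):proj(c,fr(C,cy,x,y,.008)).round() for x in (-.075,.075) for y in (-.035,.035)})
E
```

```text
t 11.85 tcp [0.6526 0.1405 0.1954] gap 0.174 F [ 0.4  0.1 -2. ] q [0.04 0.63 1.35 0.   1.17 0.12]
shift [143.4   0.3   1.1] tilt [-3.5e-03 -1.0e-04 -1.0e+00]
tool z yaw -4.3 y yaw 85.7
turn rad (tool x down): -0.003 or 3.138
{(-0.047, -0.021): array([308., 257.]), (-0.047, 0.021): array([255., 257.]), (0.047, -0.021): array([311., 137.]), (0.047, 0.021): array([252., 137.])}
{(-0.075, -0.035): array([316., 251.]), (-0.075, 0.035): array([247., 251.]), (0.075, -0.035): array([321.,  96.]), (0.075, 0.035): array([242.,  96.])}
```

View pics/w5.png

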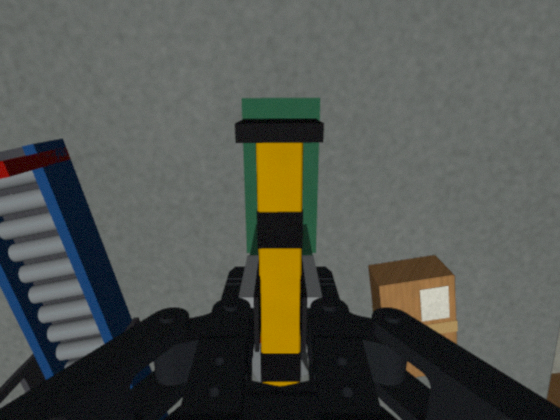

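The cradle base edges lie at columns 242 and 320, row 98, within 2 px of prediction. Lowering 150 mm.

Emit:
arm_command --series '[[[20,0,0,0],[30,0,0,0],[30,0,0,0],[25,0,0,0],[15,0,0,0],[10,0,0,0],[10,0,0,0],[5,0,0,0],[5,0,0,0],[0,0,0,0]]]'

```text
t: 12.9
tcp_pos: [0.6536, 0.1405, 0.0473]
tool_rot: [0.025, 0.707, -0.025, 0.707]
force: [-0.6, 0.6, -1.2]
finger_gap: 0.175
```

Emit:
arm_command --series '[[[0,0,0,0],[0,0,0,0],[0,0,0,0],[0,0,0,0],[0,0,0,0],[0,0,0,0]]]' --jaw 45

```text
t: 13.5
tcp_pos: [0.6536, 0.1406, 0.0474]
tool_rot: [0.025, 0.707, -0.025, 0.707]
force: [-0.2, -1.2, -0.0]
finger_gap: 0.45
```

Emit:
arm_command --series '[[[-20,0,0,0],[-30,0,0,0],[-40,0,0,0],[-40,0,0,0],[-20,0,0,0],[0,0,0,0]]]'

```text
t: 14.1
tcp_pos: [0.6561, 0.1408, 0.2018]
tool_rot: [0.026, 0.704, -0.025, 0.71]
force: [-0.0, 0.3, 0.2]
finger_gap: 0.446
```

```bash
python3 - <<'E'
from h import *
plan(fr(G,gy,0,-.19,.19),7.6)
c=cam("wrist"); im=snapshot("wrist"); cv2.imwrite("pics/w6.png",im[:,:,::-1])
for b in blobs(im,(20,140,100),(34,255,255),60): print("yellow",cen(b).round(0),cv2.contourArea(b),rect(b,c,.066))
c=cam("top"); im=snapshot("top")
for b in blobs(im,(8,60,90),(22,200,255),100,(315,245,370,295)): print("carton",rect(b,c,.095))
E
```

```text
t 14.1 tcp [0.6561 0.1408 0.2018] gap 0.446 F [-0.   0.3  0.2] q [0.05 0.62 1.34 0.   1.17 0.12]
shift [  10.  -369.5 -163.5] tilt [ 8.7e-03  4.0e-04 -1.0e+00]
tool z yaw -4.1 y yaw 85.9
turn rad (tool x down): -0.204 or 2.937
yellow [276. 251.] 479.0 (array([650.1,  89.6]), array([25.1, 15.5]), 85.8)
yellow [275. 195.] 1025.5 (array([653.1, 139.2]), array([45.6, 15.9]), 86.2)
yellow [275. 134.] 650.5 (array([656.3, 188.6]), array([25.1, 16.1]), 86.2)
carton (array([ 454. , -138.5]), array([56.1, 84.4]), 98.4)
```

View pics/w6.png

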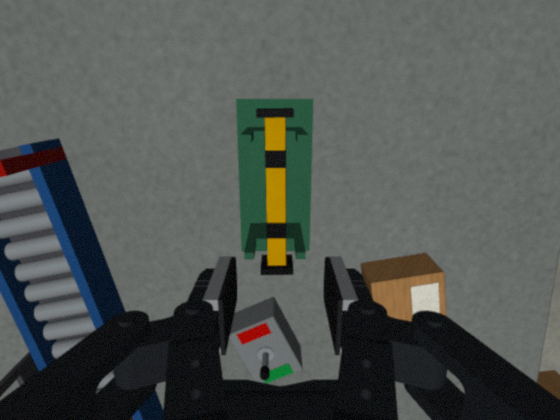

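The bar is parked at (653,139), within 2 mm of the cradle centre and aligned to 0.3°. Now I go behind the carton.

Emit:
arm_command --series '[[[1,-20,-9,0],[1,-37,-16,0],[1,-37,-16,0],[1,-37,-16,0],[1,-37,-16,0],[1,-37,-16,0],[1,-37,-16,0],[1,-37,-16,0],[1,-37,-17,0],[1,-37,-16,0]]]' --jaw 25

```text
t: 15.2
tcp_pos: [0.4723, -0.2009, 0.1853]
tool_rot: [0.026, 0.708, -0.025, 0.705]
force: [-0.5, -0.7, -0.3]
finger_gap: 0.251
```

Emit:
arm_command --series '[[[0,-16,-9,0],[0,0,0,-0.1],[0,0,0,-0.105],[0,0,0,0],[0,0,0,0]]]'

```text
t: 15.7
tcp_pos: [0.4637, -0.2152, 0.186]
tool_rot: [-0.045, 0.706, 0.047, 0.705]
force: [-0.3, -0.3, 0.3]
finger_gap: 0.247
```

```bash
cat >> h.py <<'E'
G=np.array([.4405,-.0283,0]); gy=np.radians(7.7)
E
python3 - <<'E'
from h import *
plan(fr(G,gy,0,-.19,.055),7.7)
c=cam("wrist"); im=snapshot("wrist"); cv2.imwrite("pics/w7.png",im[:,:,::-1])
print(proj(c,fr(G,gy,0,-.151,.095)),[proj(c,fr(G,gy,x,-.19,.042)).round() for x in (-.037,.037)])
E
```

```text
t 15.7 tcp [ 0.4637 -0.2152  0.186 ] gap 0.247 F [-0.3 -0.3  0.3] q [-0.65  0.44  1.76  0.    0.94 -0.78]
shift [131.   -2.    2.4] tilt [-0.0024  0.0019 -1.    ]
tool z yaw 7.5 y yaw 97.5
turn rad (tool x down): -0.004 or 3.138
[283.69312195 156.65162304] [array([239., 193.]), array([327., 193.])]
```

View pics/w7.png

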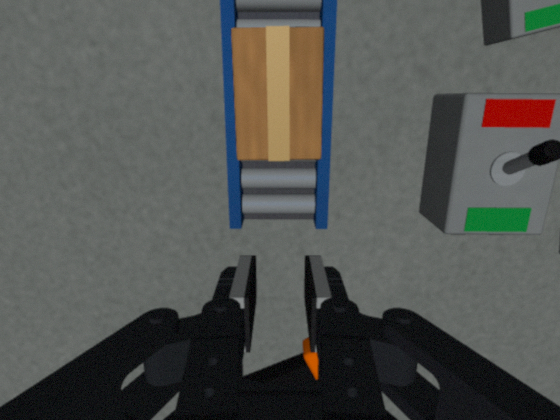

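Lane centred at column 281 as predicted; the carton's rear edge is at row 160. I'll lower and push.

Emit:
arm_command --series '[[[40,0,2,0],[40,0,0,0],[35,0,0,0],[16,0,0,0],[0,0,0,0],[0,10,0,0],[0,10,0,0],[0,10,0,0],[0,10,0,0],[0,12,0,0]]]'

```text
t: 16.75
tcp_pos: [0.4609, -0.1643, 0.0574]
tool_rot: [-0.048, 0.704, 0.046, 0.707]
force: [-0.2, -4.6, 4.0]
finger_gap: 0.25
```

Emit:
arm_command --series '[[[0,12,0,0],[0,12,0,0],[0,12,0,0],[0,12,0,0],[0,12,0,0],[0,12,0,0],[0,12,0,0],[0,12,0,0],[0,12,0,0],[0,12,0,0]]]'

```text
t: 17.75
tcp_pos: [0.4446, -0.0449, 0.057]
tool_rot: [-0.048, 0.705, 0.047, 0.707]
force: [1.1, -4.3, 4.4]
finger_gap: 0.253
```

```bash
python3 - <<'E'
from h import *
plan(fr(G,gy,0,.1,.055),7.7)
c=cam("top"); im=snapshot("top")
for b in blobs(im,(8,60,90),(22,200,255),100,(205,240,370,305)): print("carton",rect(b,c,.095))
E
```

```text
t 17.75 tcp [ 0.4446 -0.0449  0.057 ] gap 0.253 F [ 1.1 -4.3  4.4] q [-0.35  0.62  2.02 -0.    0.5  -0.48]
shift [  1.8 117.   -1.9] tilt [ 0.0029 -0.0015 -1.    ]
tool z yaw 7.6 y yaw 97.6
turn rad (tool x down): -0.001 or 3.141
```

Emit:
arm_command --series '[[[0,12,0,0],[0,12,0,0],[0,12,0,0],[0,12,0,0],[0,12,0,0],[0,12,0,0],[0,12,0,0],[0,12,0,0],[0,10,0,0],[0,0,0,0]]]'

```text
t: 18.8
tcp_pos: [0.4281, 0.0616, 0.0563]
tool_rot: [-0.047, 0.706, 0.048, 0.705]
force: [0.0, 0.8, 0.8]
finger_gap: 0.253
```

```bash
python3 - <<'E'
from h import *
plan(fr(G,gy,0,.11,.055),7.7)
c=cam("top"); im=snapshot("top"); cv2.imwrite("pics/t8.png",cv2.resize(im[225:325,190:350,::-1],None,fx=4,fy=4))
for b in blobs(im,(8,60,90),(22,200,255),60,(205,240,370,305)):
    r=rect(b,c,.095); d=r[0]/1000-G[:2]; print("carton",r,"lane x,y",d@[np.cos(gy),np.sin(gy)],d@[-np.sin(gy),np.cos(gy)])
E
```

```text
t 18.8 tcp [0.4281 0.0616 0.0563] gap 0.253 F [0.  0.8 0.8] q [-0.12  0.62  2.05  0.    0.48 -0.25]
shift [ 1.3 19.3  0.2] tilt [-2.3e-03  9.0e-04 -1.0e+00]
tool z yaw 7.7 y yaw 97.7
turn rad (tool x down): -0.0 or 3.141
```

View pics/t8.png

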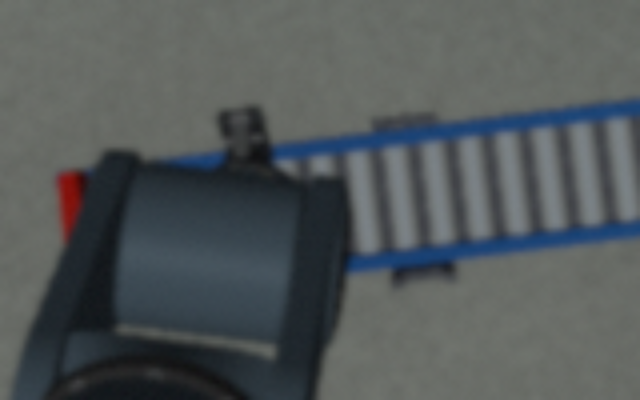

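The arm hides the carton in the top view. I'll push on slowly and watch the force.

Emit:
arm_command --series '[[[0,5,0,0],[0,5,0,0],[0,4,0,0]]]'

```text
t: 19.15
tcp_pos: [0.4274, 0.0741, 0.0561]
tool_rot: [-0.047, 0.706, 0.047, 0.705]
force: [0.2, -2.8, 0.2]
finger_gap: 0.251
```

Emit:
arm_command --series '[[[0,3,0,0],[0,2,0,0]]]'

```text
t: 19.35
tcp_pos: [0.4263, 0.0786, 0.0562]
tool_rot: [-0.048, 0.706, 0.047, 0.705]
force: [-2.9, -11.8, 0.9]
finger_gap: 0.248
```

```bash
python3 - <<'E'
from h import *
plan(fr(G,gy,0,.11,.055),7.7)
im=snapshot("wrist"); cv2.imwrite("pics/w9.png",im[:,:,::-1])
c=cam("wrist"); print([proj(c,fr(G,gy,0,y,.095)).round() for y in (.12,.2)],proj(c,fr(G,gy,0,.2,.08)))
E
```

```text
t 19.35 tcp [0.4263 0.0786 0.0562] gap 0.248 F [ -2.9 -11.8   0.9] q [-0.08  0.62  2.05 -0.    0.48 -0.21]
shift [ 1.2  2.1 -0.3] tilt [-1.8e-03 -9.0e-04 -1.0e+00]
tool z yaw 7.7 y yaw 97.7
turn rad (tool x down): 0.001 or -3.141
[array([281., 294.]), array([282.,  30.])] [282.09234148  38.55419868]
```

View pics/w9.png

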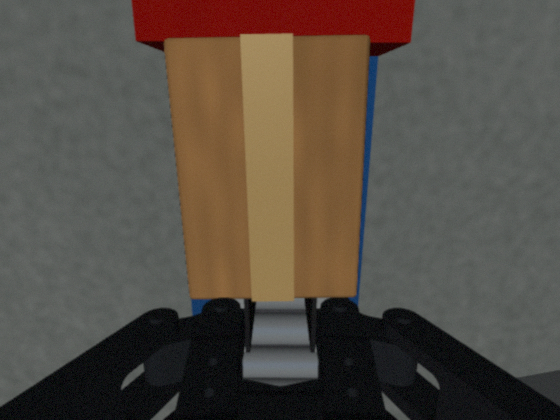

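The carton is flush with the red stop (contact edge at row 38) and the force has risen to 12 N. I'll back off, rise and head for the +y side of the switch.

Emit:
arm_command --series '[[[0,-5,0,0],[0,-10,0,0],[0,-15,0,0],[-30,0,0,0],[-40,0,0,0],[-40,0,0,0],[-40,0,0,0],[0,0,0,0]]]' --jaw 0

```text
t: 20.2
tcp_pos: [0.4346, 0.0483, 0.2108]
tool_rot: [-0.047, 0.701, 0.046, 0.71]
force: [0.4, -0.1, 0.0]
finger_gap: 0.0
```

```bash
python3 - <<'E'
from h import *
plan(fr(B,by,0,.065,.2),6.8)
E
```

```text
t 20.2 tcp [0.4346 0.0483 0.2108] gap 0.0 F [ 0.4 -0.1  0. ] q [-0.15  0.3   1.92  0.    0.91 -0.28]
shift [  13.3 -176.   168.8] tilt [ 0.0118 -0.0013 -0.9999]
tool z yaw 7.6 y yaw 97.6
turn rad (tool x down): 0.014 or -3.128
```

Emit:
arm_command --series '[[[1,-25,24,0.014],[1,-25,24,0],[1,-25,24,0],[1,-25,24,0],[1,-25,24,0],[1,-25,24,0],[1,-26,25,0],[0,0,0,0],[0,0,0,0]]]'

```text
t: 21.1
tcp_pos: [0.6192, -0.1058, 0.1974]
tool_rot: [-0.041, 0.707, 0.042, 0.705]
force: [-0.1, -0.4, 0.5]
finger_gap: 0.0
```

```bash
python3 - <<'E'
from h import *
plan(fr(B,by,0,.065,.085),6.8)
c=cam("top"); im=snapshot("top")
for b in blobs(im,(8,60,90),(22,200,255),100,(205,240,370,305)):
    r=rect(b,c,.095); d=r[0]/1000-G[:2]; print("carton",r,"lane x,y",d@[np.cos(gy),np.sin(gy)],d@[-np.sin(gy),np.cos(gy)])
E
```

```text
t 21.1 tcp [ 0.6192 -0.1058  0.1974] gap 0.0 F [-0.1 -0.4  0.5] q [-0.35  0.57  1.46  0.    1.12 -0.46]
shift [112.4   0.9   6.6] tilt [-0.0031  0.0016 -1.    ]
tool z yaw 6.7 y yaw 96.7
turn rad (tool x down): -0.001 or 3.14
carton (array([418.3, 129.6]), array([58. , 84.2]), 100.0) lane x,y -0.0008434083561210498 0.1594507405512587
```

The carton measures lane x −1 mm, y 159 mm. Flipping the switch back.

Emit:
arm_command --series '[[[30,1,6,0],[30,0,0,0],[30,0,0,0],[22,0,0,0],[0,0,0,0],[0,-12,0,0],[0,-12,0,0],[0,-10,0,0],[0,-10,0,0],[0,-10,0,0]]]'

```text
t: 22.15
tcp_pos: [0.6329, -0.1588, 0.0882]
tool_rot: [-0.043, 0.705, 0.041, 0.706]
force: [-0.1, -1.0, -0.1]
finger_gap: 0.002
```

Emit:
arm_command --series '[[[0,-11,0,0],[0,0,0,0],[0,15,0,0],[0,15,0,0],[-30,0,0,0],[-40,0,0,0],[-40,0,0,0],[0,0,0,0],[0,0,0,0]]]'

```text
t: 23.05
tcp_pos: [0.6303, -0.1376, 0.1984]
tool_rot: [-0.043, 0.705, 0.042, 0.706]
force: [-0.4, 0.6, -0.9]
finger_gap: -0.001
```

```bash
python3 - <<'E'
from h import *
plan(fr(B,by,0,.065,.2),6.8)
c=cam("wrist")
for a in (-.45,0,.45): print(a,proj(c,fr(B,by,0,.048*np.sin(a),.06+.048*np.cos(a))).round())
im=snapshot("wrist"); cv2.imwrite("pics/w10.png",im[:,:,::-1])
c=cam("top"); im=snapshot("top"); cv2.imwrite("pics/t10.png",im[:,:,::-1])
for b in blobs(im,(8,60,90),(22,200,255),100,(205,240,370,305)): print("carton",rect(b,c,.095))
for b in blobs(im,(20,140,120),(32,255,255),15,(190,165,265,215)): print("bar",rect(b,c,.066))
E
```

```text
t 23.05 tcp [ 0.6303 -0.1376  0.1984] gap -0.001 F [-0.4  0.6 -0.9] q [-0.39  0.59  1.41 -0.    1.14 -0.51]
shift [-1.7 34.  -0.9] tilt [ 0.0019 -0.0012 -1.    ]
tool z yaw 6.9 y yaw 96.9
turn rad (tool x down): 0.001 or -3.14
-0.45 [279. 274.]
0 [279. 251.]
0.45 [279. 222.]
carton (array([418.2, 129.2]), array([58. , 84.2]), 99.7)
bar (array([651.7,  91.9]), array([14.9, 22.4]), 90.1)
bar (array([655.4, 140.2]), array([17.4, 44.8]), 90.1)
bar (array([657.8, 189.9]), array([17.5, 24.9]), 90.1)
```

The picture limit is reached, so I'll check the bat by numbers after moving the arm back.

Emit:
arm_command --series '[[[0,-30,0,0],[0,-30,0,0],[-30,-10,0,0],[0,0,0,0],[0,0,0,0]]]'

```text
t: 23.65
tcp_pos: [0.6378, -0.2075, 0.2259]
tool_rot: [-0.041, 0.706, 0.042, 0.705]
force: [-0.2, 1.2, -0.5]
finger_gap: 0.001
```

```bash
python3 - <<'E'
from h import *
c=cam("wrist"); im=snapshot("wrist")
for a in (-.45,0,.45): print(a,proj(c,fr(B,by,0,.048*np.sin(a),.06+.048*np.cos(a))).round())
u,v=proj(c,fr(B,by,0,0,.09)).astype(int); print("tcp px",proj(c,status.sense()["tcp_pos"]).round())
for b in blobs(im,(0,0,0),(179,255,45),40,(u-35,v-70,u+35,v+70)): print("dark",cen(b).round(),cv2.contourArea(b))
print("column values",[int(x) for x in im[v-70:v+70:5,u].max(1)],v-70)
print(status.sense()["force"].round(1),status.sense()["t"])
E
```

```text
-0.45 [281. 175.]
0 [281. 148.]
0.45 [281. 118.]
tcp px [280. 270.]
dark [279. 170.] 309.0
column values [94, 137, 161, 161, 162, 163, 154, 115, 118, 117, 119, 136, 131, 106, 99, 101, 95, 26, 19, 20, 14, 16, 119, 123, 123, 119, 104, 105] 74
[ 1.   0.9 -1. ] 23.7
```

The cap centre is at row 170, against a prediction of 175 for green and 118 for red, so the switch is on green. Handing in.

```bash
python3 -c "
from station import ticket
print(ticket.sign_off())"
```

```text
the job is handed in; nothing more can be done
None
```

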